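Feed turned spindle blanks into the copy lathe's gravity chute

TASK

Put both turned wooden spindle blanks, one after the other, into the open upper part of the sloping feed chute, each lying level across the two rails with its collar on the yellow side, so that it rolls down by itself under the cover bars and comes to rest at the bottom. The other way round, the collar jams at the red gate plate. Leave the bowl, wax tin and cork sanding block where they are.

Things in the scene. Friction and masses are not known exactly. Their poses are not given: they have to be found in the camera images.
- pale_blank_center (a point): Pale spindle blank: round wooden body 34 mm thick, 130 long, one collar 60 mm across, 14 thick; 0.1 kg. Point: on its axis, half-way along. Own x axis = blank's axis, towards the end nearer the collar; collar at x +23 to +37, body x -65 to +65 mm. Starts level in its plywood V cradle, axis 60 mm above the bench, held only near its ends; the middle is free to grip from above.
- dark_blank_center (a point): Dark brown spindle blank: round wooden body 34 mm thick, 130 long, one collar 60 mm across, 14 thick; 0.1 kg. Point: on its axis, half-way along. Own x axis = blank's axis, towards the end nearer the collar; collar at x +23 to +37, body x -65 to +65 mm. Starts level in a second plywood V cradle, axis 60 mm above the bench, held only near its ends; the middle is free to grip from above.
- pale_blank: the pale blank as a body; same origin and axes as its centre point
- dark_blank: the dark blank as a body; same origin and axes as its centre point
- pale_cradle: fixed plywood V cradle that holds the pale blank at the start, 130 x 70 mm, 61 mm high; origin at the centre of its underside, x along the blank; its base plate is 12 mm thick and its two V posts stand at x = -51 and +51 mm, each 14 mm thick
- dark_cradle: the same fixed V cradle under the dark blank
- chute_run: fixed gravity chute, sloping part. Origin: centre line, level with the rail tops, 115 mm above the bench. Own x runs down the slope (20 deg below level), y level across it towards the yellow rail and wall, z square to the rails, up. Two rails, tops at z = 0, at y = +/-46 to 76 mm, no floor between them at the open inlet. Side walls: inner faces y = +/-72 mm, 24 mm above the rails.
- chute_inlet (a point): middle of the open inlet, 17 mm square above the rail tops: where the axis of a blank lies when set level across the rails, its own x axis along the chute's +y (collar to the yellow wall), 7 mm of play each way. Released here it rolls down freely. The inlet is open 85 mm up-slope (to a low lip) and 85 mm down-slope (to the gate). Axes as the chute's.
- chute_gate (a point): gate, 85 mm down-slope of the inlet point, at rail-top level. A red plate over y -72 to +13 mm leaves 40 mm above the rails, so only a blank's body passes there; on the yellow side (y +14 to +46) a lane 58 mm high, open below, passes the collar. The yellow lintel on it rises 74 mm above the rails.
- chute_end (a point): end of the chute, at rail-top level between the red end stops, 240 mm down-slope of the inlet point. From gate to here the chute is covered by steel bars along it, tops up to 64 mm above the rails. The first blank comes to rest with its axis about 17 mm up-slope of here, the second about 77 mm.
- bowl: bystander to leave alone: turned wooden bowl, 110 mm across, 50 high; origin on its underside
- wax_tin: bystander to leave alone: round wax tin with a red band, 72 mm across, 50 high; origin on its underside
- sanding_block: bystander to leave alone: cork sanding block, 70 x 110 x 35 mm; origin on its underside
There are look-alikes about, which are no part of the job. What is shaped like the dark_blank but pink or turquoise is not meant.

How it is judged:
By the outcome, as a careful person would: the job done as asked, in the order asked, and still so for the second after the job is handed in, with the robot touching nothing.
It also fails if it takes over 64 s, if anything falls off the work surface, if the arm or the gripper's body presses on something with over 40 N, if the wrist force passes 120 N, or if a joint passes its speed limit or range.

ROBOT

A 6-joint arm with a two-finger parallel gripper is mounted at the origin on the work surface. World frame = base frame: x ahead of the robot, y to its left, z up, the work surface at z = 0. Lengths are in mm, angles in rad, forces in N, time in s.
With the tool pointing down it reaches from about 325 to 775 mm from the base axis. Payload 5.5 kg.
Tool frame: the origin (TCP) lies midway between the tips of the shut fingers; the grasp point (between the pads) lies 19 mm behind it; z points along the fingers, y is the line along which they close (so a half turn about z gives the same grasp; the last joint's range is limited). The gripper opens to 88 mm and grips with 3 to 60 N. Pads are 20 mm wide; open, the fingers measure 115 mm over their backs; the gripper's body (75 mm by 178 mm) begins 61 mm behind the grasp point.
Start: joints at [-1.375, 0.091, 1.231, -0, 1.82, -0.057], TCP at [150.068, -580.944, 222.631] pointing down, gripper open.
Joint ranges: [-2.87, 2.87], [-0.86, 2.18], [0.17, 2.46], [-1.51, 4.65], [0.06, 2.69], [-2.65, 2.65]. Speed limits (rad/s): [2.57, 2.57, 3.01, 3.14, 3.14, 3.14].

INTERFACE

Orientations are given as a unit quaternion [w, x, y, z].
In Python, from bench import get_obs, eyes, ticket, spotter gives the robot as it stands.
- The arm moves only by the tool carry_out, never from a script. Its argument "series" is a list that holds one entry, the list of rows, each a list of 6 numbers: the shift along the tool's x, y, z as a fraction of full scale, then the turn, a rotation vector about the tool's x, y, z as a fraction of full scale. A call has 1 to 20 rows; each row shifts and turns the commanded pose from where the row before left it, along the tool's axes as they then stand; what a row does not reach is not made up. Full scale, the value 1, is 0.25 m for a shift and pi/4 rad for a turn. A row lasts 1/8 s, in which the tool goes at most 62.5 mm and 10.7 degrees, less where a joint would pass 70% of its speed; a pose out of reach is approached as far as the arm can. A call with a number of a shift or a turn outside -1 to 1 is refused whole. A call with a gripper value outside its range is refused whole. "jaw" is the opening, from -1 (shut) to 1 (fully open), set as the call begins (left out, the last holds). The fingers move at their own pace and stop on an object; the grip force is fixed at half the most. Time passes only in rows, so rows that do not move let the fingers close. It gives the time, the measured TCP pose, the force, the opening and the grip force at its end, in the units of the state.
- get_obs(): the state, without advancing time (a new reading comes with each control period).
- eyes.camera(name): name is "scene" or "top" or "wrist"; returns the picture (420x560x3 uint8, red, green, blue); there is no depth.
- eyes.camera_info(name): a dict with "fx", "fy", "cx", "cy" (pixels), "k1" (the pictures are not rectified: a ray, as slopes to the right and down, at radius r is drawn at 1 + k1 r^2 times it, then the intrinsics apply), "rvec" (rotation vector, rad) and "tvec" (3), from world to camera coordinates, as OpenCV has them. Camera axes: x right, y down, z forward; pixel columns grow to the right and rows downward; lengths in mm; the calibration is good to about 2 mm. A picture is of the moment at which its call begins: read the wrist's pose just before it. camera_info takes no time and is no camera call; for the wrist camera it gives the pose at the moment of the call.
- ticket.job_done(): hands the job in; it is judged then, once.
Trained networks look in the newest picture that a camera, given by its name, has taken for a name from the list of things; names that differ only in an ending like _2 or _b are one class to them, and where a whole thing is asked for, a point or a joint stands for the part that bears it (a point fixed in the world has none). Each returns a list of dicts, best first, with "score" (0 to 1); they miss things now and then, are a little off and sometimes report something else, mostly with a low value. They report only what shows in the picture. A call takes as long as a camera call. They do not tell look-alikes from the thing itself.
- spotter.find_in(camera, label): "uv" ([column, row] in pixels, amid what is visible of it).
- spotter.cut_out(camera, label): "pixels" (420x560 bool, what is visible of it) and "uv" ([column, row] in pixels, amid what is visible of it).
The state is a dict: "t": time; "joint_pos": joint angles; "qvel": joint speeds; "tau": joint torques, N m; "tcp_pos": TCP position; "tool_rot": TCP orientation; "ft_force": force on the tool from outside, world axes, zero at the start; "moment": the same for the moment, N m; "finger_gap": finger opening in mm; "grasp_force": force on a finger pad.
Only numpy, scipy, OpenCV 4.12 (cv2) and the standard library are available. Lean on these libraries where they do the work, as an engineer would, in place of code of your own. Each camera call takes 0.05 s, during which the arm holds its last target. There are 200 camera calls.

## Working session

There is one attempt and no reset: what is moved stays moved. The work goes in short steps, Python scripts to look and compute and a tool call to move; the robot and the scene stay as the last step left them, time stands still between calls to the robot, and variables do not carry over. Pictures are saved under pics/ and viewed, at most 10 in all, crops included, and the job is handed in when it is done.

Besides the shell and the picture viewer there is one more tool, called after "Request:" as name(argument=value, ...) on one line, values as JSON. carry_out: Moves the arm, as the interface text tells. Shift numbers are shares of 0.25 m and turn numbers shares of pi/4 rad, none past 1 either way. Its arguments: {"type":"object","properties":{"series":{"type":"array","items":{"type":"array","items":{"type":"array","items":{"type":"number","minimum":-1,"maximum":1}}}},"jaw":{"type":"number"}},"required":["series"]}

```bash
mkdir -p pics
python3 - <<'E'
from bench import get_obs, eyes, ticket, spotter
import cv2, numpy as np
o=get_obs(); print(o['t'],o['tcp_pos'],o['tool_rot'],o['finger_gap'])
for c in ('scene','top'):
    im=eyes.camera(c); cv2.imwrite(f'pics/{c}0.png',im[:,:,::-1]); i=eyes.camera_info(c); print(c,{k:np.round(v,3).tolist() for k,v in i.items() if k!='name'})
    for n in ('pale_blank','dark_blank','pale_cradle','dark_cradle','chute_run','chute_inlet','chute_gate','chute_end'):
        try: print(c,n,[(np.round(d['uv'],1).tolist(),round(d['score'],2)) for d in spotter.find_in(c,n)])
        except Exception as e: print(n,e)
E
```

```text
0.0 [ 150.00661022 -580.63813742  221.51656337] [-9.65461116e-04  9.92022527e-01  1.26057007e-01 -7.17232717e-05] 87.57557930750573
scene {'fx': 498.698, 'fy': 498.698, 'cx': 275.169, 'cy': 209.848, 'k1': -0.084, 'rvec': [1.638, 1.827, -0.812], 'tvec': [114.437, -265.132, 1741.239]}
scene pale_blank []
scene dark_blank [([162.6, 233.4], 0.93), ([228.9, 167.7], 0.91), ([179.4, 158.9], 0.68), ([106.7, 274.7], 0.57)]
scene pale_cradle [([242.9, 221.0], 0.91)]
scene dark_cradle [([169.2, 253.2], 0.87)]
scene chute_run [([395.2, 243.6], 0.88)]
scene chute_inlet [([391.9, 241.8], 0.94)]
scene chute_gate [([392.3, 241.3], 0.96), ([160.5, 232.7], 0.49)]
scene chute_end [([391.2, 243.6], 0.65)]
top {'fx': 482.755, 'fy': 482.755, 'cx': 284.427, 'cy': 205.497, 'k1': 0.06, 'rvec': [2.138, -2.124, 0.169], 'tvec': [-41.735, 531.911, 1273.115]}
top pale_blank [([331.4, 237.1], 0.73), ([183.4, 174.4], 0.62)]
top dark_blank [([416.7, 323.6], 0.97), ([394.2, 184.6], 0.83), ([352.9, 307.6], 0.64), ([431.2, 140.5], 0.56)]
top pale_cradle [([324.0, 240.1], 0.87), ([332.4, 244.9], 0.16)]
top dark_cradle [([388.2, 191.9], 0.84)]
top chute_run [([184.2, 174.8], 0.7)]
top chute_inlet [([189.0, 175.3], 0.97)]
top chute_gate [([186.5, 174.5], 0.87)]
top chute_end [([180.7, 176.9], 0.85)]
```

Run:
```python
import cv2
for c in ('scene','top'):
    im=cv2.imread(f'pics/{c}0.png'); cv2.imwrite(f'pics/{c}0b.png',cv2.resize(im,(784,588),interpolation=cv2.INTER_CUBIC))
```

```text
(no output)
```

View pics/top0b.png

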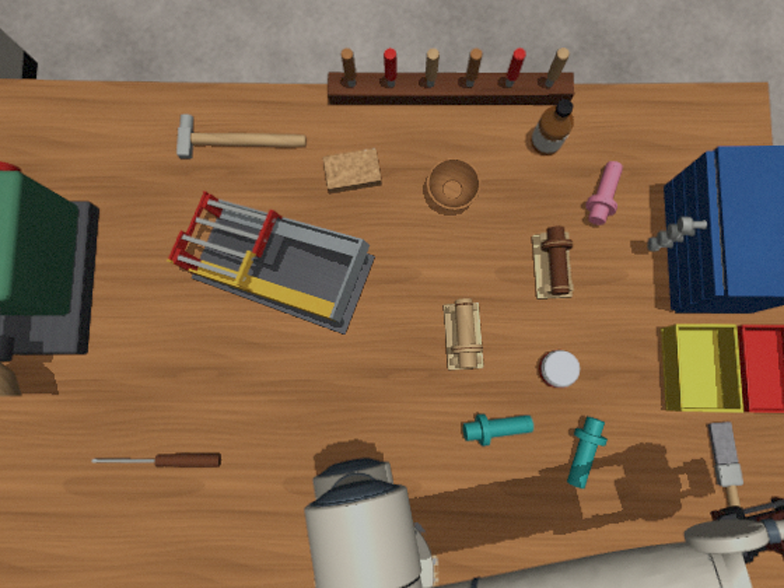

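View pics/scene0b.png

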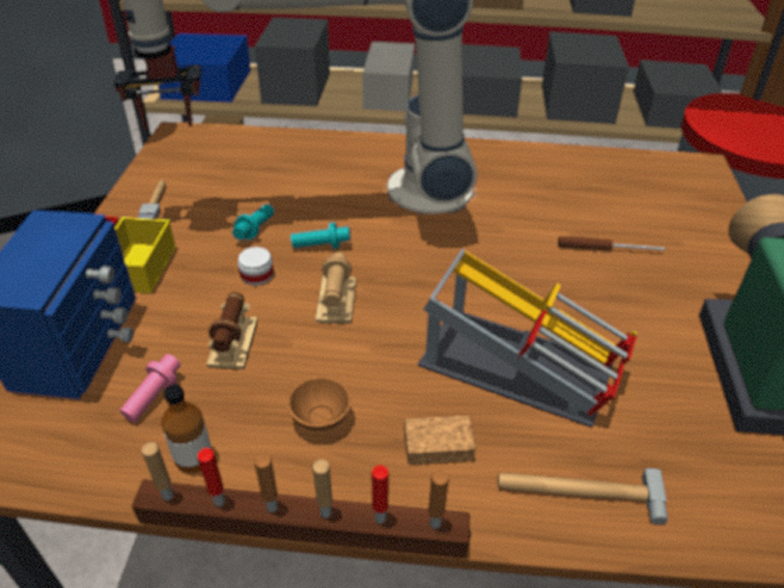

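The top view shows the pale blank at (464,333), with its collar towards the robot, and the dark blank at (558,260), with its collar away. The chute runs down to the left, from (345,280) to (190,235), with the yellow wall on the robot side. Turquoise and pink look-alikes are ignored. Next I zoom in on the chute.

Run:
```python
import cv2
a=cv2.imread('pics/top0.png')[130:242,115:275]; b=cv2.imread('pics/scene0.png')[170:310,295:465]
cv2.imwrite('pics/c1.png',cv2.resize(a,None,fx=5,fy=5,interpolation=cv2.INTER_CUBIC))
cv2.imwrite('pics/c2.png',cv2.resize(b,None,fx=4,fy=4,interpolation=cv2.INTER_CUBIC))
```

```text
(no output)
```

View pics/c1.png

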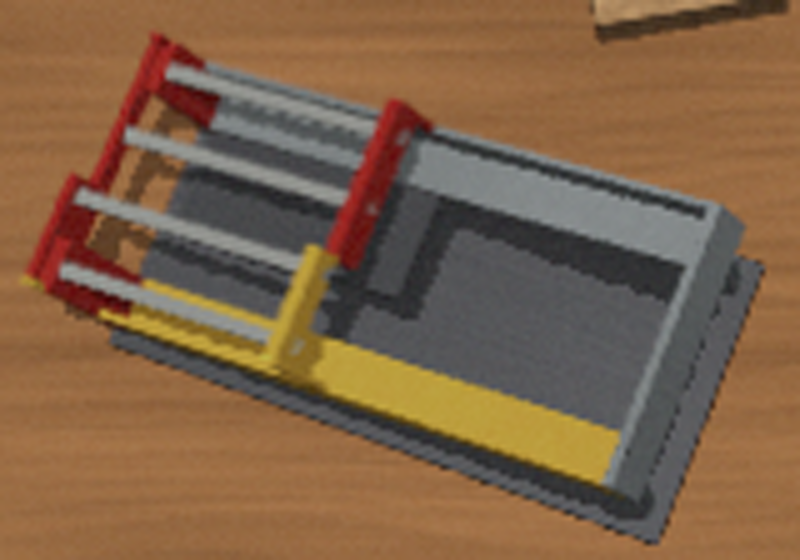

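View pics/c2.png

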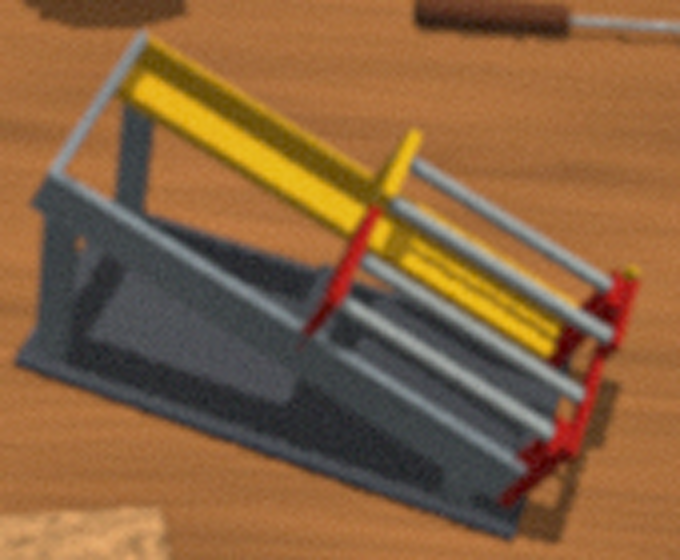

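The crops show clear rail inner edges. In the top crop the yellow edge runs (622,432) to (345,342) and the grey edge (682,264) to (415,190). In the scene crop the yellow edge runs (125,95) to (360,243). I'll fit the chute from these edges and the blanks by silhouette.

```bash
cat > h.py <<'E'
from bench import get_obs, eyes, ticket, spotter
import cv2, numpy as np
from scipy.optimize import minimize, least_squares
def cam(c):
    i=eyes.camera_info(c); K=np.array([[i['fx'],0,i['cx']],[0,i['fy'],i['cy']],[0,0,1]]); return K,np.array([i['k1'],0,0,0.]),np.array(i['rvec'],float),np.array(i['tvec'],float)
def proj(C,P): return cv2.projectPoints(np.asarray(P,float),C[2],C[3],C[0],C[1])[0][:,0]
def ray(C,uv):
    n=cv2.undistortPoints(np.array([[uv]],float),C[0],C[1])[0,0]; R=cv2.Rodrigues(C[2])[0]
    return -R.T@C[3], R.T@np.array([n[0],n[1],1])
a=np.linspace(0,2*np.pi,24)
def cyl(x0,x1,r): return np.array([[x,r*np.cos(t),r*np.sin(t)] for x in(x0,x1) for t in a])
parts=[cyl(-65,65,17),cyl(23,37,30)]
def fitblank(views,p0,z=60):
    S=8
    def cost(p):
        c,s=np.cos(p[2]),np.sin(p[2]); R=np.array([[c,-s,0],[s,c,0],[0,0,1]]); r=0
        for C,m in views:
            ys,xs=np.nonzero(m); o=np.array([xs.min()-8,ys.min()-8]); w=np.ptp(xs)+17; h=np.ptp(ys)+17
            M=cv2.resize(m[o[1]:o[1]+h,o[0]:o[0]+w].astype(np.uint8),None,fx=S,fy=S,interpolation=cv2.INTER_NEAREST); D=np.zeros_like(M)
            for q in parts:
                u=(proj(C,q@R.T+[p[0],p[1],z])-o+.5)*S; cv2.fillConvexPoly(D,cv2.convexHull(u.astype(np.int32)),1)
            r+=1-(M&D).sum()/max((M|D).sum(),1)
        return r/len(views)
    best=min((minimize(cost,[p0[0],p0[1],p0[2]+d],method='Nelder-Mead',options=dict(initial_simplex=np.array([[0,0,0],[8,0,0],[0,8,0],[0,0,.15]])+[p0[0],p0[1],p0[2]+d])) for d in(0,np.pi)),key=lambda r:r.fun)
    return np.round(best.x,3),round(best.fun,3)
def chuteR(th): # th: world angle of chute +y
    y=np.array([np.cos(th),np.sin(th),0]); d=np.array([y[1],-y[0],0]); x=d*np.cos(.34907)-np.array([0,0,np.sin(.34907)])
    return np.array([x,y,np.cross(x,y)]).T
E
python3 - <<'E'
from h import *
T,S=cam('top'),cam('scene')
im={c:eyes.camera(c) for c in('top','scene')}
for n,uv,us,ax in(('pale_blank',(331,238),(240,200),np.pi),('dark_blank',(398,186),(163,231),0.)):
    o,d=ray(T,uv); P=o+d*(60-o[2])/d[2]; V=[];
    for c,C,u in(('top',T,uv),('scene',S,us)):
        L=[k for k in spotter.cut_out(c,n) if np.hypot(*(np.array(k['uv'])-u))<18]
        print(n,c,[(k['pixels'].sum(),np.round(k['uv'])) for k in L])
        if L: V.append((C,L[0]['pixels']))
    print(P.round())
    for v in V: print(fitblank([v],[P[0],P[1],ax]))
    if len(V)==2: print('both',fitblank(V,[P[0],P[1],ax]))
t=lambda *p:[(x/5+115-.4,y/5+130-.4) for x,y in p]; s=lambda *p:[(x/4+295-.4,y/4+170-.4) for x,y in p]
F=[(T,q,46) for q in t((622,432),(480,385),(345,342))]+[(T,q,-46) for q in t((682,264),(540,225),(415,190))]+[(S,q,46) for q in s((125,95),(250,172),(360,243))]
X=[(T,q,24,-85) for q in t((705,220),(660,340),(620,460))]+[(S,q,24,-85) for q in s((120,78),(80,140))]
def loc(p,C,q,z):
    R=chuteR(p[2]); o,d=ray(C,q); O=np.array([p[0],p[1],115]); o=R.T@(o-O); d=R.T@d; return o+d*(z-o[2])/d[2]
f=lambda p:[loc(p,C,q,0)[1]-y for C,q,y in F]+[(loc(p,C,q,z)[0]-x)*.5 for C,q,z,x in X]
o,d=ray(T,(207,187)); P=o+d*(115-o[2])/d[2]
r=least_squares(f,[P[0],P[1],2.8],x_scale=[10,10,.1]); print('chute',r.x.round(3),np.round(r.fun,1))
print('lintel top ends',[loc(r.x,C,q,74).round() for C,q in [(T,t((315,248))[0]),(T,t((275,370))[0]),(S,s((417,130))[0]),(S,s((378,200))[0])]])
E
```

```text
pale_blank top [(np.int64(708), array([334., 243.]))]
pale_blank scene [(np.int64(548), array([238., 198.]))]
[ 443. -163.   60.]
(array([ 443.341, -166.582,    3.203]), np.float64(0.07))
(array([ 440.497, -169.125,    3.224]), np.float64(0.068))
both (array([ 442.894, -167.581,    3.212]), np.float64(0.091))
dark_blank top [(np.int64(704), array([396., 186.]))]
dark_blank scene [(np.int64(700), array([162., 233.]))]
[ 585. -345.   60.]
(array([ 5.84791e+02, -3.43425e+02,  4.00000e-02]), np.float64(0.065))
(array([ 5.82118e+02, -3.48395e+02,  5.40000e-02]), np.float64(0.059))
both (array([ 5.84679e+02, -3.44948e+02,  4.80000e-02]), np.float64(0.127))
chute [554.143 119.662   2.799] [ 0.6 -0.3 -0.4  1.1  1.7  1.9 -1.2 -0.7 -2.7  1.8  1.5 -0.1  0.3  0.2]
lintel top ends [array([93., 13., 74.]), array([88., 78., 74.]), array([90., 79., 74.]), array([85.,  4., 74.])]
```

```bash
cat >> h.py <<'E'
from scipy.spatial.transform import Rotation as Ro
def plan(p,phi):
    o=get_obs(); q=o['tool_rot']; R=Ro.from_quat([q[1],q[2],q[3],q[0]]); G=Ro.from_matrix(np.array([[np.cos(phi),np.sin(phi),0],[np.sin(phi),-np.cos(phi),0],[0,0,-1]]))
    print('t',round(o['t'],2),'tcp',np.round(o['tcp_pos'],1),'gap',round(o['finger_gap'],1),'F',np.round(o['ft_force'],1),'q6',round(o['joint_pos'][5],2))
    print('turn total',((R.inv()*G).as_rotvec()/(np.pi/4)).round(3),'shift(after turn)',(G.inv().apply(np.array(p)-o['tcp_pos'])/250).round(3))
    print('shift(now axes)',(R.inv().apply(np.array(p)-o['tcp_pos'])/250).round(3))
E
python3 -c "
from h import *
plan([443,-168,140],.07)"
```

```text
t 1.2 tcp [ 150.1 -581.   222.6] gap 87.9 F [-0.3 -0.2  0.1] q6 -0.06
turn total [ 0.    -0.     0.233] shift(after turn) [ 1.284 -1.566  0.331]
shift(now axes) [ 1.548 -1.306  0.331]
```

Request:
carry_out(series=[[[0,0,0,0,0,0.12],[0,0,0,0,0,0.113],[0.092,-0.112,0,0,0,0],[0.092,-0.112,0,0,0,0],[0.092,-0.112,0,0,0,0],[0.092,-0.112,0,0,0,0],[0.092,-0.112,0,0,0,0],[0.092,-0.112,0,0,0,0],[0.092,-0.112,0,0,0,0],[0.092,-0.112,0,0,0,0],[0.092,-0.112,0,0,0,0],[0.092,-0.112,0,0,0,0],[0.092,-0.112,0,0,0,0],[0.092,-0.112,0,0,0,0],[0.092,-0.112,0,0,0,0],[0.092,-0.112,0,0,0,0],[0,0,0.11,0,0,0],[0,0,0.11,0,0,0],[0,0,0.11,0,0,0],[0,0,0,0,0,0]]], jaw=1)

```text
t: 3.7
tcp_pos: [442.8, -166.9, 137.9]
tool_rot: [-0.001, 0.999, 0.035, -0.002]
ft_force: [-0.0, -0.6, 0.2]
finger_gap: 88.1
grasp_force: 0.0
```

```bash
python3 -c "
from h import *
plan([443,-168,41],.07)
C=cam('wrist'); im=eyes.camera('wrist'); cv2.imwrite('pics/w1.png',im[:,:,::-1])
L=spotter.cut_out('wrist','pale_blank')
for k in L: print(k['score'],k['uv'],k['pixels'].sum(), fitblank([(C,k['pixels'])],[443,-168,3.21]))
"
```

```text
t 3.7 tcp [ 442.8 -166.9  137.9] gap 88.1 F [-0.  -0.6  0.2] q6 1.07
turn total [-0.003  0.005 -0.   ] shift(after turn) [0.001 0.005 0.388]
shift(now axes) [0.002 0.005 0.388]
0.7 [284.2, 224.2] 10233 (array([ 438.566, -166.442,    3.209]), np.float64(0.027))
```

View pics/w1.png

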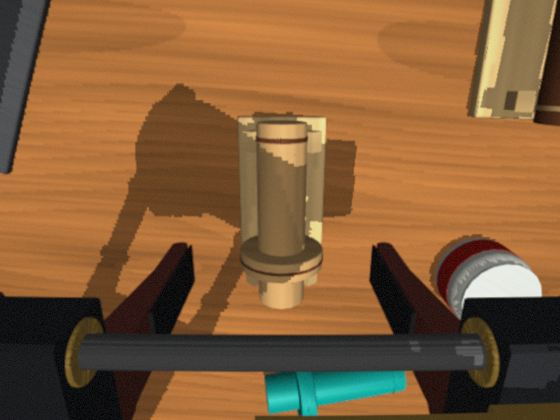

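The wrist view shows the pale blank centred between the fingers at (284,215), with its collar towards the gripper. The wrist fit puts its centre at x≈439 and agrees on y. I'll descend to x=440.

Request:
carry_out(series=[[[-0.01,0.004,0.08,0,0,0],[0,0,0.08,0,0,0],[0,0,0.08,0,0,0],[0,0,0.08,0,0,0],[0,0,0.068,0,0,0],[0,0,0,0,0,0],[0,0,0,0,0,0]]])

```text
t: 4.68
tcp_pos: [441.9, -168.8, 43.7]
tool_rot: [0.0, 0.999, 0.035, 0.0]
ft_force: [0.3, 0.5, 0.6]
finger_gap: 87.7
grasp_force: 0.0
```

Request:
carry_out(series=[[[0,0,0,0,0,0],[0,0,0,0,0,0],[0,0,0,0,0,0],[0,0,0,0,0,0],[0,0,0,0,0,0],[0,0,0,0,0,0],[0,0,0,0,0,0],[0,0,0,0,0,0]]], jaw=-1)

```text
t: 5.68
tcp_pos: [441.4, -166.5, 43.2]
tool_rot: [-0.002, 0.999, 0.035, -0.0]
ft_force: [-0.5, 7.4, 3.1]
finger_gap: 33.4
grasp_force: 30.0
```

Request:
carry_out(series=[[[0,0,-0.06,0,0,0],[0,0,-0.12,0,0,0],[0,0,-0.15,0,0,0],[0,0,-0.15,0,0,0],[0,0,-0.15,0,0,0],[0,0,-0.15,0,0,0],[0,0,0,0,0,0],[0,0,0,0,0,0.13],[0,0,0,0,0,0.13],[0,0,0,0,0,0.13],[0,0,0,0,0,0.136],[0,0,0,0,0,0],[0,0,0,0,0,0]]])

```text
t: 7.3
tcp_pos: [441.3, -168.6, 237.4]
tool_rot: [-0.0, 0.985, -0.17, -0.001]
ft_force: [-0.4, -0.2, -1.4]
finger_gap: 33.5
grasp_force: 30.0
```

```bash
cat >> h.py <<'E'
CH=[554.1,119.7,2.799]
def inlet(dx=0,dy=0,dz=17): return np.array([CH[0],CH[1],115])+chuteR(CH[2])@[dx,dy,dz]
def held(label,phi0):
    C=cam('wrist'); o=get_obs(); im=eyes.camera('wrist'); g=o['tcp_pos']+np.array([0,0,19]); L=spotter.cut_out('wrist',label)
    for k in L[:2]:
        r=fitblank([(C,k['pixels'])],[g[0],g[1],phi0],g[2]); d=r[0][:2]-g[:2]; u=np.array([np.cos(r[0][2]),np.sin(r[0][2])])
        print(round(k['score'],2),k['pixels'].sum(),r,'along own axis',(d@u).round(1),'across',(d@[-u[1],u[0]]).round(1))
    return im
E
python3 -c "
from h import *
p=inlet(-10)-[0,0,19]; print(p)
plan(p+[0,0,110],2.799-np.pi)
im=held('pale_blank',2.799)
cv2.imwrite('pics/w2.png',im[:,:,::-1])
"
```

```text
[552.89652894 116.32568715 115.39499085]
t 7.3 tcp [ 441.3 -168.6  237.4] gap 33.5 F [-0.4 -0.2 -1.4] q6 1.48
turn total [0.    0.001 0.002] shift(after turn) [ 0.038 -1.223  0.048]
shift(now axes) [ 0.039 -1.223  0.048]
0.9 19193 (array([ 438.73 , -168.192,    2.796]), np.float64(0.252)) along own axis 2.6 across 0.5Traceback (most recent call last):
  File "<string>", line 5, in <module>
    im=held('pale_blank',2.799)
  File "h.py", line 40, in held
    r=fitblank([(C,k['pixels'])],[g[0],g[1],phi0],g[2]); d=r[0][:2]-g[:2]; u=np.array([np.cos(r[0][2]),np.sin(r[0][2])])
  File "h.py", line 24, in fitblank
    best=min((minimize(cost,[p0[0],p0[1],p0[2]+d],method='Nelder-Mead',options=dict(initial_simplex=np.array([[0,0,0],[8,0,0],[0,8,0],[0,0,.15]])+[p0[0],p0[1],p0[2]+d])) for d in(0,np.pi)),key=lambda r:r.fun)
  File "h.py", line 24, in <genexpr>
    best=min((minimize(cost,[p0[0],p0[1],p0[2]+d],method='Nelder-Mead',options=dict(initial_simplex=np.array([[0,0,0],[8,0,0],[0,8,0],[0,0,.15]])+[p0[0],p0[1],p0[2]+d])) for d in(0,np.pi)),key=lambda r:r.fun)
              ~~~~~~~~^^^^^^^^^^^^^^^^^^^^^^^^^^^^^^^^^^^^^^^^^^^^^^^^^^^^^^^^^^^^^^^^^^^^^^^^^^^^^^^^^^^^^^^^^^^^^^^^^^^^^^^^^^^^^^^^^^^^^^^^^^^^^^^^^^^^^^^^^^^^^^^^^^^
    res = _minimize_neldermead(fun, x0, args, callback, bounds=bounds,
                               **options)
    fsim[k] = func(sim[k])
              ~~~~^^^^^^^^
    fx = function(np.copy(x), *(wrapper_args + args))
  File "h.py", line 19, in cost
    M=cv2.resize(m[o[1]:o[1]+h,o[0]:o[0]+w].astype(np.uint8),None,fx=S,fy=S,interpolation=cv2.INTER_NEAREST); D=np.zeros_like(M)
cv2.error: OpenCV(4.12.0) /io/opencv/modules/imgproc/src/resize.cpp:4208: error: (-215:Assertion failed) !ssize.empty() in function 'resize'
```

Request:
carry_out(series=[[[0.005,-0.06,0,0,0,0],[0.005,-0.12,0,0,0,0],[0.005,-0.14,0,0,0,0],[0.005,-0.14,0,0,0,0],[0.005,-0.14,0,0,0,0],[0.005,-0.14,0,0,0,0],[0.005,-0.14,0.01,0,0,0],[0.005,-0.14,0.01,0,0,0],[0.005,-0.14,0.02,0,0,0],[0.004,-0.063,0,0,0,0.002],[0,0,0,0,0,0],[0,0,0,0,0,0]]])

```text
t: 8.9
tcp_pos: [555.9, 114.4, 228.5]
tool_rot: [0.0, 0.985, -0.172, 0.0]
ft_force: [0.3, -0.4, -1.7]
finger_gap: 33.3
grasp_force: 30.0
```

```bash
python3 -c "
from h import *
p=inlet(-10,-2.5)-[0,0,19]; print(p)
plan(p,2.799-np.pi)
C=cam('wrist'); im=eyes.camera('wrist')
# overlay predicted chute edges
R=chuteR(CH[2]);O=np.array([CH[0],CH[1],115])
im=im[:,:,::-1].copy()
for y,z in((46,0),(-46,0),(72,24),(-72,24)):
    u=proj(C,[O+R@[x,y,z] for x in np.linspace(-85,85,20)]); cv2.polylines(im,[u.astype(np.int32)],False,(255,0,255),1)
cv2.imwrite('pics/w2.png',im)
"
```

```text
[555.25124614 115.48586164 115.39499085]
t 8.9 tcp [555.9 114.4 228.5] gap 33.3 F [ 0.3 -0.4 -1.7] q6 2.06
turn total [ 0.    -0.001 -0.004] shift(after turn) [-0.004 -0.003  0.453]
shift(now axes) [-0.004 -0.003  0.453]
```

View pics/w2.png

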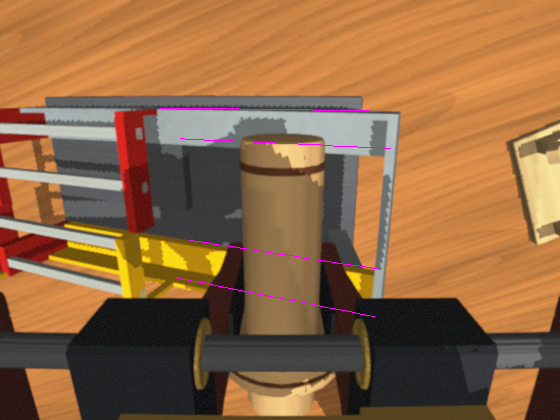

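The overlay matches within about 4 px, suggesting the rails sit slightly further towards the yellow side. I'll nudge the blank 1.5 mm that way and lower it.

Request:
carry_out(series=[[[-0.01,-0.003,0.05,0,0,0],[0,0,0.08,0,0,-0.004],[0,0,0.08,0,0,0],[0,0,0.08,0,0,0],[0,0,0.06,0,0,0],[0,0,0.05,0,0,0],[0,0,0.025,0,0,0],[0,0,0.012,0,0,0],[0,0,0,0,0,0],[0,0,0,0,0,0]]])

```text
t: 10.2
tcp_pos: [554.2, 116.8, 119.6]
tool_rot: [-0.0, 0.985, -0.17, 0.001]
ft_force: [-1.1, 0.3, -1.5]
finger_gap: 33.2
grasp_force: 30.0
```

```bash
python3 -c "
from h import *
p=inlet(-10,-1)-[0,0,19]
plan(p,2.799-np.pi)
im=eyes.camera('scene')[170:310,295:465,::-1]
im2=eyes.camera('top')[110:242,135:275,::-1]
a=cv2.resize(im,(510,420),interpolation=cv2.INTER_CUBIC);b=cv2.resize(im2,(280,264))
b=cv2.copyMakeBorder(b,0,156,0,0,0)
cv2.imwrite('pics/s2.png',np.hstack([a,b]))
"
```

```text
t 10.2 tcp [554.2 116.8 119.6] gap 33.2 F [-1.1  0.3 -1.5] q6 2.06
turn total [-0.001 -0.001  0.001] shift(after turn) [-0.     0.004  0.017]
shift(now axes) [-0.     0.004  0.017]
```

View pics/s2.png

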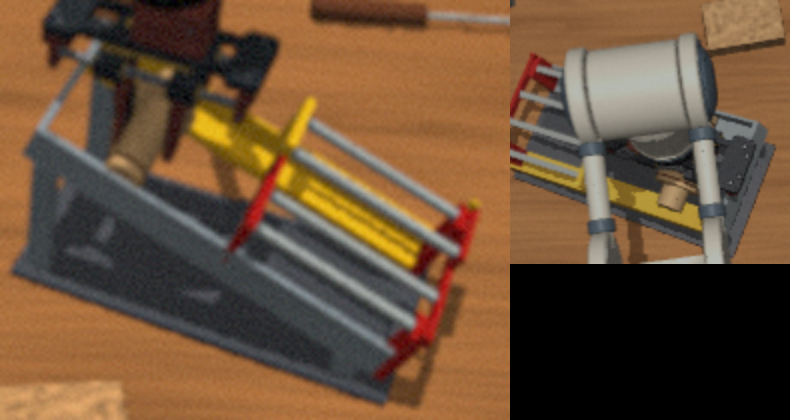

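The blank lies level between the walls, about 4 mm above the rails, collar on the yellow side. I'll lower it a touch, release and lift.

Request:
carry_out(series=[[[0,0.004,0.01,0,0,0],[0,0,0,0,0,0]]])

```text
t: 10.55
tcp_pos: [554.2, 116.4, 118.5]
tool_rot: [-0.001, 0.985, -0.17, 0.001]
ft_force: [-2.0, 2.2, 5.0]
finger_gap: 33.5
grasp_force: 30.0
```

Request:
carry_out(series=[[[0,0,0,0,0,0],[0,0,0,0,0,0],[0,0,0,0,0,0],[0,0,0,0,0,0],[0,0,0,0,0,0],[0,0,-0.06,0,0,0],[0,0,-0.1,0,0,0],[0,0,-0.12,0,0,0],[0,0,-0.12,0,0,0],[0,0,-0.12,0,0,0],[0,0,0,0,0,0],[0,0,0,0,0,0],[0,0,0,0,0,0],[0,0,0,0,0,0]]], jaw=1)

```text
t: 12.3
tcp_pos: [553.2, 115.7, 245.1]
tool_rot: [0.0, 0.985, -0.17, -0.001]
ft_force: [0.6, -0.9, -0.4]
finger_gap: 87.9
grasp_force: 0.0
```

```bash
python3 -c "
from h import *
plan([584,-345.5,249],.05)
im=eyes.camera('scene')[170:310,295:465,::-1]
a=cv2.resize(im,(510,420),interpolation=cv2.INTER_CUBIC)
cv2.imwrite('pics/s3.png',a)
"
```

```text
t 12.3 tcp [553.2 115.7 245.1] gap 87.9 F [ 0.6 -0.9 -0.4] q6 2.06
turn total [ 0.001  0.003 -0.499] shift(after turn) [ 0.031  1.849 -0.016]
shift(now axes) [ 0.734  1.697 -0.015]
```

View pics/s3.png

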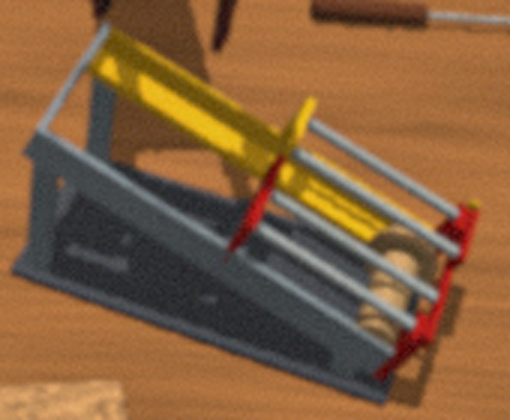

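The pale blank rests at the bottom against the red stops (at about (395,285)). Now the dark one.

Request:
carry_out(series=[[[0,0,0,0,0,-0.125],[0,0,0,0,0,-0.125],[0,0,0,0,0,-0.125],[0,0,0,0,0,-0.125],[0.003,0.142,0,0,0,0],[0.003,0.142,0,0,0,0],[0.003,0.142,0,0,0,0],[0.003,0.142,0,0,0,0],[0.003,0.142,0,0,0,0],[0.003,0.142,0,0,0,0],[0.003,0.142,0,0,0,0],[0.003,0.142,0,0,0,0],[0.003,0.142,0,0,0,0],[0.002,0.142,0,0,0,0],[0.002,0.142,0,0,0,0],[0,0.142,0,0,0,0],[0,0.142,0.13,0,0,0],[0,0,0.15,0,0,0],[0,0,0.14,0,0,0],[0,0,0,0,0,0]]])

```text
t: 14.85
tcp_pos: [583.1, -343.8, 136.7]
tool_rot: [-0.002, 1.0, 0.025, -0.003]
ft_force: [-0.5, 0.3, 0.0]
finger_gap: 87.7
grasp_force: 0.0
```

```bash
python3 -c "
from h import *
plan([584,-345.5,43],.05)
C=cam('wrist'); im=eyes.camera('wrist')
L=spotter.cut_out('wrist','dark_blank')
for k in L:
  if k['pixels'].sum()>5000: print(k['score'],k['uv'],k['pixels'].sum(), fitblank([(C,k['pixels'])],[584,-345,.05]))
"
```

```text
t 14.85 tcp [ 583.1 -343.8  136.7] gap 87.7 F [-0.5  0.3  0. ] q6 0.94
turn total [-0.006  0.008  0.001] shift(after turn) [0.003 0.007 0.375]
shift(now axes) [0.006 0.009 0.375]Traceback (most recent call last):
  File "<string>", line 7, in <module>
    if k['pixels'].sum()>5000: print(k['score'],k['uv'],k['pixels'].sum(), fitblank([(C,k['pixels'])],[584,-345,.05]))
                                                                           ~~~~~~~~^^^^^^^^^^^^^^^^^^^^^^^^^^^^^^^^^^
  File "h.py", line 24, in fitblank
    best=min((minimize(cost,[p0[0],p0[1],p0[2]+d],method='Nelder-Mead',options=dict(initial_simplex=np.array([[0,0,0],[8,0,0],[0,8,0],[0,0,.15]])+[p0[0],p0[1],p0[2]+d])) for d in(0,np.pi)),key=lambda r:r.fun)
  File "h.py", line 24, in <genexpr>
    best=min((minimize(cost,[p0[0],p0[1],p0[2]+d],method='Nelder-Mead',options=dict(initial_simplex=np.array([[0,0,0],[8,0,0],[0,8,0],[0,0,.15]])+[p0[0],p0[1],p0[2]+d])) for d in(0,np.pi)),key=lambda r:r.fun)
              ~~~~~~~~^^^^^^^^^^^^^^^^^^^^^^^^^^^^^^^^^^^^^^^^^^^^^^^^^^^^^^^^^^^^^^^^^^^^^^^^^^^^^^^^^^^^^^^^^^^^^^^^^^^^^^^^^^^^^^^^^^^^^^^^^^^^^^^^^^^^^^^^^^^^^^^^^^^
    res = _minimize_neldermead(fun, x0, args, callback, bounds=bounds,
                               **options)
    fsim[k] = func(sim[k])
              ~~~~^^^^^^^^
    fx = function(np.copy(x), *(wrapper_args + args))
  File "h.py", line 19, in cost
    M=cv2.resize(m[o[1]:o[1]+h,o[0]:o[0]+w].astype(np.uint8),None,fx=S,fy=S,interpolation=cv2.INTER_NEAREST); D=np.zeros_like(M)
cv2.error: OpenCV(4.12.0) /io/opencv/modules/imgproc/src/resize.cpp:4208: error: (-215:Assertion failed) !ssize.empty() in function 'resize'
```

The crash comes from a mask touching the image border, which makes the crop offset negative. I'll pad the mask.

```bash
sed -i 's/ys,xs=np.nonzero(m); o=/m=np.pad(m,10) if m.shape==(420,560) else m; ys,xs=np.nonzero(m); o=/; s/u=(proj(C,q@R.T+\[p\[0\],p\[1\],z\])-o+.5)/u=(proj(C,q@R.T+[p[0],p[1],z])+10-o+.5)/' h.py && python3 -c "
from h import *
C=cam('wrist'); im=eyes.camera('wrist')
for k in spotter.cut_out('wrist','dark_blank'):
  if k['pixels'].sum()>3000: ys,xs=np.nonzero(k['pixels']); print(k['score'],k['uv'],len(xs),xs.min(),xs.max(),ys.min(),ys.max(), fitblank([(C,k['pixels'])],[584,-345,.05]))
"
```

```text
0.94 [427.1, 51.1] 6636 383 474 0 104 (array([ 5.84e+02, -3.45e+02,  5.00e-02]), np.float64(1.0))
0.62 [281.1, 198.1] 9823 239 327 121 305 (array([ 5.80548e+02, -3.45171e+02,  5.20000e-02]), np.float64(0.032))
```

Request:
carry_out(series=[[[-0.006,0.005,0.08,0,0,0],[0,0,0.08,0,0,0],[0,0,0.08,0,0,0],[0,0,0.08,0,0,0],[0,0,0.055,0,0,0],[0,0,0,0,0,0],[0,0,0,0,0,0]]])

```text
t: 15.92
tcp_pos: [583.8, -346.3, 48.5]
tool_rot: [0.0, 1.0, 0.025, 0.001]
ft_force: [0.2, -0.0, 0.6]
finger_gap: 87.8
grasp_force: 0.0
```

Request:
carry_out(series=[[[0,0,0,0,0,0],[0,0,0,0,0,0],[0,0,0,0,0,0],[0,0,0,0,0,0],[0,0,0,0,0,0],[0,0,0,0,0,0],[0,0,0,0,0,0],[0,0,0,0,0,0]]], jaw=-1)

```text
t: 16.92
tcp_pos: [583.4, -345.1, 47.6]
tool_rot: [-0.001, 1.0, 0.026, -0.0]
ft_force: [-2.0, 5.3, 2.0]
finger_gap: 33.2
grasp_force: 30.0
```

Request:
carry_out(series=[[[0,0,-0.06,0,0,0],[0,0,-0.12,0,0,0],[0,0,-0.15,0,0,0],[0,0,-0.15,0,0,0],[0,0,-0.15,0,0,0],[0,0,-0.15,0,0,0],[0,-0.06,0,0,0,0],[0,-0.12,0,0,0,0],[0,-0.14,0,0,0,0],[0,-0.14,0,0,0,0],[0,-0.14,0,0,0,0],[0,-0.14,0,0,0,0],[0,0,0,0,0,0]]])

```text
t: 18.55
tcp_pos: [573.6, -158.8, 241.7]
tool_rot: [-0.0, 1.0, 0.027, -0.0]
ft_force: [0.2, -0.3, -1.3]
finger_gap: 33.5
grasp_force: 30.0
```

```bash
python3 -c "
from h import *
plan(inlet(-10,-2.5)+[0,0,91],2.799)
held('dark_blank',.05)
"
```

```text
t 18.55 tcp [ 573.6 -158.8  241.7] gap 33.5 F [ 0.2 -0.3 -1.3] q6 1.19
turn total [-1.000e-03 -0.000e+00 -3.495e+00] shift(after turn) [0.438 1.009 0.065]
shift(now axes) [-0.014 -1.099  0.066]
0.91 20730 (array([ 5.71444e+02, -1.58578e+02,  4.90000e-02]), np.float64(0.199)) along own axis -2.1 across 0.3
0.83 1030 (array([ 5.73572e+02, -1.58756e+02,  5.00000e-02]), np.float64(1.0)) along own axis 0.0 across 0.0
```

Request:
carry_out(series=[[[0,0,0,0,0,-0.175],[0,0,0,0,0,-0.19],[0,0,0,0,0,-0.19],[0,0,0,0,0,-0.19],[0,0,0,0,0,-0.19],[0,0,0,0,0,-0.19],[0,0,0,0,0,-0.19],[0,0,0,0,0,-0.19],[0,0,0,0,0,-0.19],[0,0,0,0,0,-0.19],[0,0,0,0,0,-0.19],[0,0,0,0,0,-0.19],[0,0,0,0,0,-0.19],[0,0,0,0,0,-0.19],[0,0,0,0,0,-0.19],[0,0,0,0,0,-0.19],[0,0,0,0,0,-0.19],[0,0,0,0,0,-0.19],[0,0,0,0,0,-0.09],[0,0,0,0,0,0]]])

```text
t: 21.15
tcp_pos: [573.7, -162.5, 241.8]
tool_rot: [-0.0, 0.173, 0.985, -0.0]
ft_force: [-0.7, 0.3, -1.7]
finger_gap: 33.7
grasp_force: 30.0
```

Request:
carry_out(series=[[[0.03,0.06,0,0,0,0],[0.05,0.11,0,0,0,0],[0.055,0.12,0,0,0,0],[0.055,0.12,0,0,0,0],[0.055,0.12,0,0,0,0],[0.055,0.12,0,0,0,0],[0.055,0.12,0,0,0,0],[0.055,0.12,0,0,0,0],[0.052,0.119,0,0,0,0],[0,0,0,0,0,0],[0,0,0,0,0,0]]])

```text
t: 22.52
tcp_pos: [550.5, 115.1, 242.6]
tool_rot: [0.0, 0.172, 0.985, -0.0]
ft_force: [0.7, -0.7, -1.6]
finger_gap: 33.4
grasp_force: 30.0
```

```bash
python3 -c "
from h import *
plan(inlet(-10,3.5)+[0,0,-11],2.799)
C=cam('wrist'); im=eyes.camera('wrist')
R=chuteR(CH[2]);O=np.array([CH[0],CH[1],115])
im=im[:,:,::-1].copy()
for y,z in((46,0),(-46,0)):
    u=proj(C,[O+R@[x,y,z] for x in np.linspace(-85,85,20)]); cv2.polylines(im,[u.astype(np.int32)],False,(255,0,255),1)
cv2.imwrite('pics/w4.png',im)
"
```

```text
t 22.52 tcp [550.5 115.1 242.6] gap 33.4 F [ 0.7 -0.7 -1.6] q6 -1.08
turn total [-0.001  0.    -0.004] shift(after turn) [0.007 0.008 0.477]
shift(now axes) [0.007 0.008 0.477]
```

View pics/w4.png

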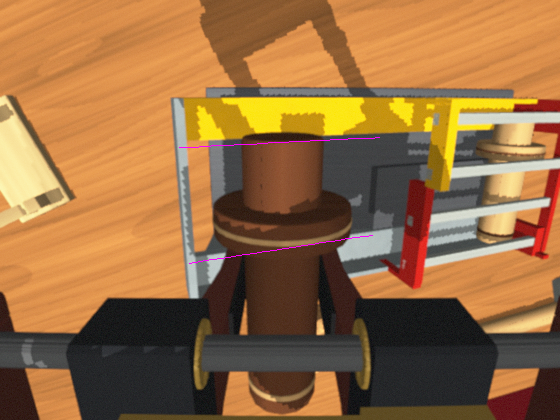

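The wrist view shows the dark blank with its collar towards yellow and the chute ahead. The rails again read about 3 mm further to the yellow side, so I'll nudge the blank and lower it.

Request:
carry_out(series=[[[0.011,0.008,0.06,0,0,0],[0,0,0.08,0,0,0],[0,0,0.08,0,0,0],[0,0,0.08,0,0,0],[0,0,0.06,0,0,0],[0,0,0.05,0,0,0],[0,0,0.035,0,0,0],[0,0,0.015,0,0,0],[0,0,0.009,0,0,0],[0,0,0,0,0,0],[0,0,0,0,0,0]]])

```text
t: 23.95
tcp_pos: [549.0, 118.0, 125.9]
tool_rot: [0.0, 0.172, 0.985, 0.0]
ft_force: [-0.1, -0.4, -1.3]
finger_gap: 33.2
grasp_force: 30.0
```

```bash
python3 -c "
from h import *
plan(inlet(-10,4.5)+[0,0,-11],2.799)"
```

```text
t 23.95 tcp [549.  118.  125.9] gap 33.2 F [-0.1 -0.4 -1.3] q6 -1.07
turn total [ 0.     0.001 -0.004] shift(after turn) [ 0.001 -0.001  0.01 ]
shift(now axes) [ 0.001 -0.001  0.01 ]
```

Request:
carry_out(series=[[[0,0,0.007,0,0,-0.004],[0,0,0,0,0,0]]])

```text
t: 24.2
tcp_pos: [548.8, 118.0, 123.6]
tool_rot: [-0.0, 0.17, 0.985, -0.0]
ft_force: [-0.4, 0.1, -1.2]
finger_gap: 33.1
grasp_force: 30.0
```

Request:
carry_out(series=[[[0,0,0,0,0,0],[0,0,0,0,0,0],[0,0,0,0,0,0],[0,0,0,0,0,0],[0,0,0,0,0,0],[0,0,-0.06,0,0,0],[0,0,-0.1,0,0,0],[0,0,-0.12,0,0,0],[0,0,-0.12,0,0,0],[0,0,-0.12,0,0,0],[0,0,0,0,0,0],[0,0,0,0,0,0],[0,0,0,0,0,0],[0,0,0,0,0,0],[0,0,0,0,0,0],[0,0,0,0,0,0]]], jaw=1)

```text
t: 26.2
tcp_pos: [548.8, 118.0, 253.4]
tool_rot: [-0.0, 0.17, 0.985, -0.0]
ft_force: [0.3, 0.8, 0.4]
finger_gap: 87.9
grasp_force: 0.0
```

```bash
python3 -c "
from h import *
o=get_obs();print(o['t'])
cv2.imwrite('pics/s5.png',cv2.resize(np.ascontiguousarray(eyes.camera('scene')[...,::-1]),(784,588),interpolation=cv2.INTER_CUBIC))"
```

```text
26.2
```

View pics/s5.png

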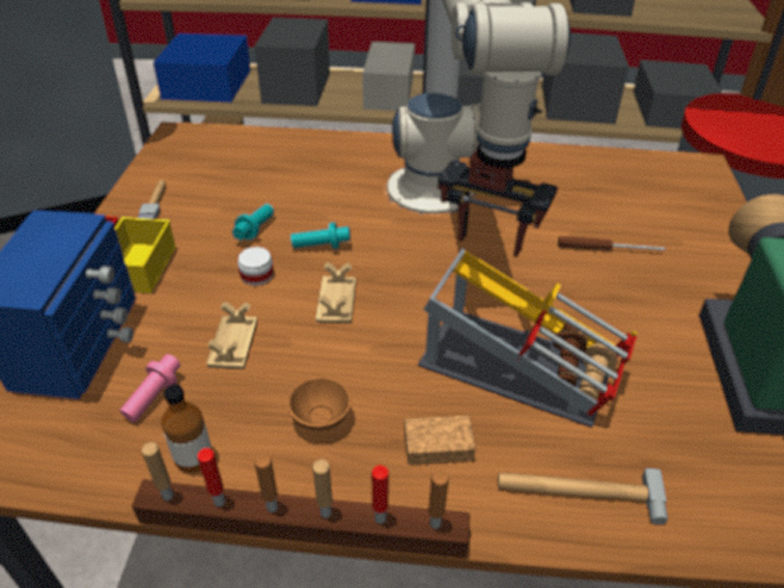

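Both blanks lie under the bars at the bottom: the dark one at (570,355) rests against the pale one at (597,365). The bowl, wax tin and sanding block have not moved.

```bash
python3 -c "
from bench import ticket
print(ticket.job_done())"
```

```text
the job is handed in; nothing more can be done
None
```

Both blanks rolled down the chute, pale first and then dark, collars on the yellow side, and rest at the bottom under the cover bars; the bowl, wax tin and sanding block were left in place, and the job was handed in at about 26 s.

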